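# Set the stop gauge with its thumbwheel

### The job

Before the next saw cut, set the orange stop gauge: with a fingertip on top of its knurled thumbwheel, roll the wheel, in as many strokes as it takes, until the gap between the jaws has closed so far that the black jaw's white pointer is in line with the red gauge mark. Move the black jaw only by rolling the wheel, never by touching the jaw itself; leave the red mark where it is set, do not lift or shift the gauge, and leave the other things on the bench alone. Finish with the hand clear.

Things in the scene. Friction and masses are not known exactly. Their poses are not given: they have to be found in the camera images.
- gauge: orange stop gauge, loose on the bench, 2.4 kg; steel base 270 (x) x 150 (y) x 16 mm; origin under the base's centre, x along the slide from wheel housing to fixed jaw, z up. Orange housing 90 x 60 at x = -70, top 70 up. Fixed orange jaw at x = 102 to 128, 66 high. Black scale rail, white ticks every 5 mm, along the slide's -y side, 24 high
- thumbwheel: knurled steel thumbwheel, radius 35, 22 wide, four orange ribs; origin at its centre, 47 above the gauge's underside (top at 82), axle along gauge y. Only its top 12 mm is exposed. About 2 N along the rim turn it; it stays where left. Rolling its top towards the fixed jaw (gauge +x) closes the gap, 12 mm per rad (0.34 mm per mm of rim); rolling back opens it. It turns 5 rad in all
- stop_jaw: the black sliding jaw, 20 (x) x 60 (y) mm, top 64 mm above the gauge's underside; origin at the centre of its foot, 18 mm above the gauge's underside. It slides along gauge x between the housing and the fixed jaw, driven by the wheel. Not to be touched
- pointer (a point): tip of the white pointer, a 6 mm wide bar sticking out from the black jaw's -y side, 34 mm above the gauge's underside; it moves with the jaw
- mark (a point): the red gauge mark, a 6 mm wide line across a small aluminium rider, 24 x 12 mm, clamped on the scale rail, 34 mm above the gauge's underside; this point is on the line's centre, 3 mm beyond the pointer's tip in gauge -y; axes as the gauge's. At the start it lies 20 to 47 mm ahead (+x) of the pointer
- offcut: bystander: pale wooden offcut lying flat, 150 x 42 x 22 mm, origin under its centre, lying along the gauge's +y side
- tape_measure: bystander: yellow tape measure, 64 x 34 x 60 mm high, origin under its centre, close to the gauge's scale side
- glue_bottle: bystander: white glue bottle, 56 mm diameter, 150 mm high, origin under its centre
- screwdriver: bystander: screwdriver lying along its x
- bench_brush: bystander: bench brush lying along its x
- bar_clamp: bystander: blue bar clamp lying flat, 200 mm long along its x, 24 mm high
- wax_tin: bystander: green tin, 72 mm diameter, 50 mm high, origin under its centre

How it is judged:
On the way:
1. a fingertip is on the thumbwheel (contact force between the fingers and thumbwheel above 0.5 N), for 0.1 s.
At the end, for the whole second after the job is handed in: the white pointer stands within 2.5 mm of the red mark along the slide and is at rest, the gauge stands flat and within 20 mm of where it was, and the hand is clear (x of pointer in the frame of mark between -0.0025 and 0.0025 m and linear speed of stop_jaw below 0.003 m/s and angle between gauge's own z axis and vertical below 0.05 rad and distance of gauge from where it was at the start of the episode below 0.02 m); the robot touches nothing.
It fails at once if the black jaw is touched by the robot (over 0.5 N) (contact force between any of the fingers, the arm and stop_jaw above 0.5 N).
It fails at once if the red mark is moved by over 20 mm (distance of mark from where it was at the start of the episode above 0.02 m).
It fails at once if the gauge is lifted over 8 mm, tipped or shifted by over 20 mm (height (world z) of gauge above 0.008 m or angle between gauge's own z axis and vertical above 0.1 rad or distance of gauge from where it was at the start of the episode above 0.02 m).
It fails at once if a bystander is moved or lifted by over 15 mm (distance of any of offcut, tape_measure, glue_bottle, screwdriver, bench_brush, bar_clamp, wax_tin from where it was at the start of the episode above 0.015 m).
It also fails if it takes over 48 s, if anything falls off the work surface, if the arm or the gripper's body presses on something with over 40 N, if the wrist force passes 120 N, or if a joint passes its speed limit or range.

### The arm

A 6-joint arm with a two-finger parallel gripper is mounted at the origin on the work surface. World frame = base frame: x ahead of the robot, y to its left, z up, the work surface at z = 0. Lengths are in m, angles in rad, forces in N, time in s.
With the tool pointing down it reaches from about 0.275 to 0.725 m from the base axis. Payload 5.6 kg.
Tool frame: the origin (TCP) lies at the very end of the fingers, on their centre line; the grasp point (between the pads) lies 19 mm behind it (hold_point_z is the distance from the TCP to the grasp point, in m); z points along the fingers, x is the direction in which the jaws open and shut, and the axes are right-handed (so a half turn about z gives the same grasp; the last joint's range is limited). The gripper opens to 85 mm and grips with 20 to 120 N. Pads are 22 mm wide; open, the fingers measure 114 mm over their backs; the gripper's body (76 mm by 85 mm) begins 54 mm behind the grasp point. The pads swing forward as they close: fully open they stand 13 mm farther back than shut.
Start: joints at [1.592, 0.255, 0.108, 0, -1.424, -0.285], TCP at [0.143, 0.531, 0.231] pointing down, gripper open.
Joint ranges: [-2.95, 2.95], [-1.21, 1.97], [-1.09, 1.5], [-2.87, 1.71], [-2.94, -0.07], [-3.05, 3.05]. Speed limits (rad/s): [2.57, 2.57, 3.14, 3.14, 3.14, 3.14].

### API

Orientations are given as a unit quaternion [w, x, y, z].
In Python, from rig import sense, snapshot, hand_in, hold_point_z gives the robot as it stands.
- The arm moves only by the shell command python3 -m handwheel 'ROWS' [FORCE]. ROWS is JSON, a list of rows, each an object of numbers: "tx", "ty", "tz": the shift along the tool's x, y, z in m; "wx", "wy", "wz": the turn, a rotation vector about the tool's x, y, z in degrees; "grip": the finger opening in m, from 0 to 0.0854. A call has 1 to 10 rows; each row shifts and turns the commanded pose from where the row before left it, along the tool's axes as they then stand; what a row does not reach is not made up. A row lasts 1/8 s, in which the tool goes at most 62.5 mm and 10.7 degrees, less where a joint would pass 70% of its speed; a pose out of reach is approached as far as the arm can. A call with a gripper value outside its range is refused whole. The fingers move at their own pace and stop on an object; FORCE is the grip in N (left out, the last holds). Time passes only in rows, so rows that do not move let the fingers close. It gives the time, the measured TCP pose, the force and the opening at its end, in the units of the state.
- sense(): the state, without advancing time (a new reading comes with each control period).
- snapshot(name): name is "side" or "top" or "wrist"; returns a dict with "image" (400x640x3 uint8, blue, green, red), "fx", "fy", "cx", "cy" (pixels), "T" (4x4, takes a point from camera to world coordinates). Camera axes: x right, y down, z forward; pixel columns grow to the right and rows downward; lengths in m; the calibration is good to about 2 mm. The wrist camera is an equidistant fisheye: a pixel r from the principal point sees the ray r / f radians off the axis. A picture is of the moment at which its call begins. There is no depth.
- hand_in(): hands the job in, once; it reports no verdict.
The state is a dict: "clock": time; "joint_pos": joint angles; "joint_velocities": joint speeds; "joint_torque": joint torques, N m; "position": TCP position; "orientation": TCP orientation; "force": force on the tool from outside, world axes, zero at the start; "wrist_torque": the same for the moment, N m; "grip_width": finger opening in m.
Only numpy, scipy, OpenCV 4.12 (cv2) and the standard library are available. Lean on these libraries where they do the work, as an engineer would, in place of code of your own. Each camera call takes 0.05 s, during which the arm holds its last target. There are 200 camera calls.

## Working session

There is one attempt and no reset: what is moved stays moved. The work goes in short steps, Python scripts to look and compute and a shell command to move; the robot and the scene stay as the last step left them, time stands still between calls to the robot, and variables do not carry over. Pictures are saved under pics/ and viewed, about 8 in all and at most 12, crops included, and the job is handed in when it is done.

```bash
mkdir -p pics; ls
python3 - <<'E'
from rig import sense,snapshot
import cv2,pickle
s=sense();print(s['clock'],s['position'],s['orientation'],s['grip_width'],s['force'])
for n in('top','side'):
    d=snapshot(n);cv2.imwrite(f'pics/{n}0.png',d['image']);pickle.dump(d,open(n+'0.pkl','wb'))
    print(n,d['fx'],d['fy'],d['cx'],d['cy'],d['T'])
E
```

```text
pics
0.0 [0.14322856 0.53052316 0.23039837] [-7.26332021e-04 -6.07953149e-01  7.93972337e-01 -6.07864018e-04] 0.08554916383242775 [ 0.09480513  1.71061259 -0.27261894]
top 372.6833992701133 372.6833992701133 322.7538268606639 197.77454528408018 [[ 0.01743952 -0.99353411  0.11218665  0.42259113]
 [-0.99971408 -0.01549126  0.01821465  0.02499193]
 [-0.01635896 -0.11247223 -0.9935202   1.25433041]
 [ 0.          0.          0.          1.        ]]
side 385.9236429545129 385.9236429545129 325.07406320141047 198.0903737125205 [[ 8.87249826e-01 -2.52693803e-01  3.85919146e-01  1.68451078e-01]
 [-4.61288537e-01 -4.87475220e-01  7.41337167e-01 -7.64178795e-01]
 [ 7.94712629e-04 -8.35771351e-01 -5.49077059e-01  6.35601960e-01]
 [ 0.00000000e+00  0.00000000e+00  0.00000000e+00  1.00000000e+00]]
```

View pics/top0.png

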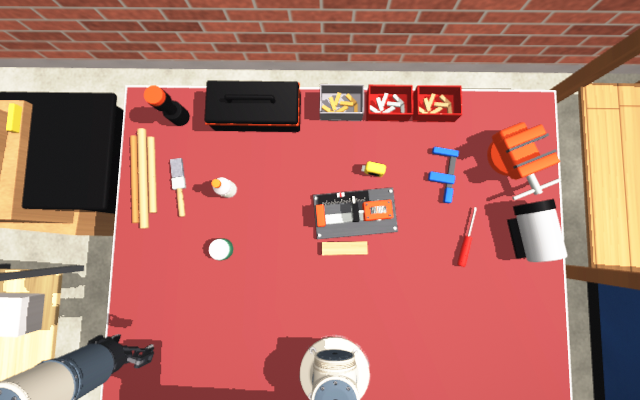

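View pics/side0.png

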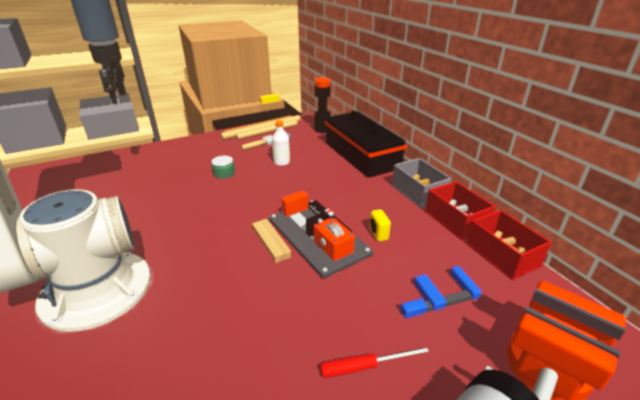

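The top view shows the gauge at about px (355,214), with the wheel housing on the right at (378,210). The offcut is at (345,248), the tape at (375,169), and the arm is at lower left, clear of the gauge. I'll zoom in next.

Run:
```python
import cv2
a=cv2.imread('pics/top0.png')[178:263,300:412]
cv2.imwrite('pics/topz.png',cv2.resize(a,None,fx=7,fy=7,interpolation=cv2.INTER_CUBIC))
```

```text
(no output)
```

View pics/topz.png

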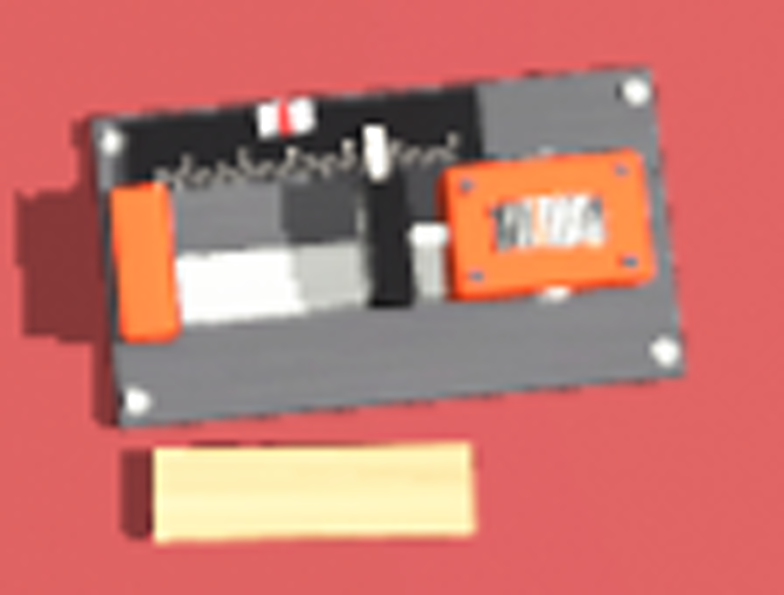

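The zoom shows:
- Base corners near zoom px (95,118), (650,70), (685,375) and (120,425).
- Wheel top at about (550,222), pointer tip at (374,127), red mark at (286,117).

Gauge +x therefore points to image left.

```bash
cat > h.py <<'E'
import numpy as np,pickle
def px(d,u,v,z):
    r=d['T'][:3,:3]@np.array([(u-d['cx'])/d['fx'],(v-d['cy'])/d['fy'],1]);o=d['T'][:3,3]
    return o+r*(z-o[2])/r[2]
def Z(u,v,x0=300,y0=178,f=7): return (u+.5)/f-.5+x0,(v+.5)/f-.5+y0
E
python3 - <<'E'
from h import *
d=pickle.load(open('top0.pkl','rb'))
P=lambda u,v,z:px(d,*Z(u,v),z)
TL,TR,BR,BL=[P(*c,.016) for c in[(95,118),(650,70),(685,375),(120,425)]]
print(TL,TR,BR,BL)
print('L',np.linalg.norm(TL-TR),np.linalg.norm(BL-BR),'W',np.linalg.norm(TL-BL),np.linalg.norm(TR-BR))
c=(TL+TR+BL+BR)/4; ex=(TL-TR+BL-BR)[:2];ex/=np.linalg.norm(ex);ey=np.array([-ex[1],ex[0]])
print('c',c,'ex',ex,'yaw',np.arctan2(ex[1],ex[0]))
for n,u,v,z in[('wheel',550,222,.082),('house',547,225,.070),('tip',374,127,.036),('mark',286,117,.034),('jawtop',391,243,.064),('fixed',147,262,.066)]:
    p=P(u,v,z);q=p[:2]-c[:2];print(n,p.round(4),'g',(q@ex).round(4),(q@ey).round(4))
print('wheel pred',c[:2]-.07*ex)
d=np.array([0,0])
from rig import sense
from scipy.spatial.transform import Rotation as R
q=sense()['orientation'];print(R.from_quat(np.roll(q,-1)).as_matrix().round(3))
E
```

```text
[0.57319577 0.08008139 0.016     ] [ 0.60039164 -0.18473542  0.016     ] [ 0.45545935 -0.20067385  0.016     ] [0.42740118 0.06530359 0.016     ]
L 0.26620960891053863 0.26745327887720277 W 0.14654161876637078 0.1458060427972093
c [ 0.51411199 -0.06000607  0.016     ] ex [-0.10353745  0.99462556] yaw 1.6745196603869923
wheel [ 0.5212 -0.1285  0.082 ] g -0.0689 0.0
house [ 0.5209 -0.1287  0.07  ] g -0.069 0.0004
tip [ 0.5685 -0.052   0.036 ] g 0.0023 -0.055
mark [ 0.5729 -0.0107  0.034 ] g 0.043 -0.0635
jawtop [ 0.512  -0.0584  0.064 ] g 0.0018 0.002
fixed [0.5013 0.0528 0.066 ] g 0.1135 0.001
wheel pred [ 0.52135961 -0.12962986]
[[-0.261 -0.965 -0.   ]
 [-0.965  0.261 -0.002]
 [ 0.002 -0.    -1.   ]]
```

```bash
python3 -m handwheel '[{"wz":-10.5,"grip":0},{"wz":-10.5},{"tx":0.054,"ty":-0.0235},{"tx":0.054,"ty":-0.0235},{"tx":0.054,"ty":-0.0235},{"tx":0.054,"ty":-0.0235},{"tx":0.054,"ty":-0.0235},{"tx":0.054,"ty":-0.0235},{"tx":0.054,"ty":-0.0235},{"tx":0.054,"ty":-0.0235}]' 30
```

```text
$[0]: bad value
```

```bash
python3 -m handwheel '[{"wz":-10.5,"grip":0.001},{"wz":-10.5},{"tx":0.054,"ty":-0.0235},{"tx":0.054,"ty":-0.0235},{"tx":0.054,"ty":-0.0235},{"tx":0.054,"ty":-0.0235},{"tx":0.054,"ty":-0.0235},{"tx":0.054,"ty":-0.0235},{"tx":0.054,"ty":-0.0235},{"tx":0.054,"ty":-0.0235}]' 30
```

```text
$[0]: bad value
```

```bash
python3 -m handwheel --help | head -30; python3 -m handwheel '[{"tx":0,"ty":0,"tz":0,"wx":0,"wy":0,"wz":-10.5,"grip":0.001}]' 30;  python3 -m handwheel '[{"wz":-10.5}]'
```

```text
clock: 0.22
position: [0.1433, 0.5307, 0.2307]
orientation: [-0.0, -0.679, 0.734, -0.0]
force: [-0.1, -0.5, 0.3]
grip_width: 0.0699invalid input: not JSON, or not a number
$[0]: bad value
```

Every row needs all the keys, and the first turn went through. I'll carry on with full rows.

```bash
python3 -m handwheel '[{"tx":0,"ty":0,"tz":0,"wx":0,"wy":0,"wz":-10.5,"grip":0},{"tx":0.054,"ty":-0.0235,"tz":0,"wx":0,"wy":0,"wz":0,"grip":0},{"tx":0.054,"ty":-0.0235,"tz":0,"wx":0,"wy":0,"wz":0,"grip":0},{"tx":0.054,"ty":-0.0235,"tz":0,"wx":0,"wy":0,"wz":0,"grip":0},{"tx":0.054,"ty":-0.0235,"tz":0,"wx":0,"wy":0,"wz":0,"grip":0},{"tx":0.054,"ty":-0.0235,"tz":0,"wx":0,"wy":0,"wz":0,"grip":0},{"tx":0.054,"ty":-0.0235,"tz":0,"wx":0,"wy":0,"wz":0,"grip":0},{"tx":0.054,"ty":-0.0235,"tz":0,"wx":0,"wy":0,"wz":0,"grip":0},{"tx":0.054,"ty":-0.0235,"tz":0,"wx":0,"wy":0,"wz":0,"grip":0},{"tx":0.054,"ty":-0.0235,"tz":0,"wx":0,"wy":0,"wz":0,"grip":0}]'
cat >> h.py <<'E'
from scipy.spatial.transform import Rotation as R
EX=np.array([-.1035,.9946,0]);EY=np.array([-.9946,-.1035,0]);W=np.array([.5213,-.129,.082])
def st():
    from rig import sense
    s=sense();p=s['position'];M=R.from_quat(np.roll(s['orientation'],-1)).as_matrix()
    print('t',round(s['clock'],2),'tcp-wheel g mm',(1e3*np.array([(p-W)@EX,(p-W)@EY,p[2]-W[2]])).round(1),'F g',np.round([s['force']@EX,s['force']@EY,s['force'][2]],1),'grip',round(s['grip_width'],4))
    print('target-0.012 in tool',(M.T@(W-.012*EX-p)).round(4),'rotvec left',(R.from_matrix(M.T@np.c_[-EX,EY,[0,0,-1]]).as_rotvec(degrees=True)).round(2))
E
python3 -c "from h import *;st()"
```

```text
clock: 1.48
position: [0.404, 0.0674, 0.2313]
orientation: [-0.0, 0.743, -0.67, -0.0]
force: [0.9, 1.6, 0.7]
grip_width: -0.0004
t 1.48 tcp-wheel g mm [207.5  96.4 149.3] F g [ 1.5 -1.1  0.7] grip -0.0004
target-0.012 in tool [ 0.2195 -0.0965  0.1492] rotvec left [-0.01  0.02 -0.04]
```

```bash
python3 -m handwheel '[{"tx":0.055,"ty":-0.0241,"tz":0,"wx":0,"wy":0,"wz":0,"grip":0},{"tx":0.055,"ty":-0.0241,"tz":0,"wx":0,"wy":0,"wz":0,"grip":0},{"tx":0.055,"ty":-0.0241,"tz":0,"wx":0,"wy":0,"wz":0,"grip":0},{"tx":0.055,"ty":-0.0241,"tz":0,"wx":0,"wy":0,"wz":0,"grip":0},{"tx":0,"ty":0,"tz":0.06,"wx":0,"wy":0,"wz":0,"grip":0},{"tx":0,"ty":0,"tz":0.06,"wx":0,"wy":0,"wz":0,"grip":0},{"tx":0,"ty":0,"tz":0.01,"wx":0,"wy":0,"wz":0,"grip":0},{"tx":0,"ty":0,"tz":0,"wx":0,"wy":0,"wz":0,"grip":0}]'
python3 - <<'E'
from h import *;st()
from rig import snapshot
import cv2
a=snapshot('top');b=snapshot('side')
f=lambda i:cv2.resize(i,(400,420),interpolation=cv2.INTER_CUBIC)
cv2.imwrite('pics/a1.png',np.hstack([f(a['image'][170:254,320:400]),f(b['image'][190:274,290:370])]))
E
```

```text
clock: 2.48
position: [0.5228, -0.1399, 0.1025]
orientation: [0.0, 0.743, -0.67, 0.001]
force: [0.5, -0.4, 0.8]
grip_width: -0.0001
t 2.48 tcp-wheel g mm [-11.   -0.3  20.5] F g [-0.4 -0.4  0.8] grip -0.0001
target-0.012 in tool [0.001  0.0003 0.0205] rotvec left [-0.03 -0.06 -0.01]
```

View pics/a1.png

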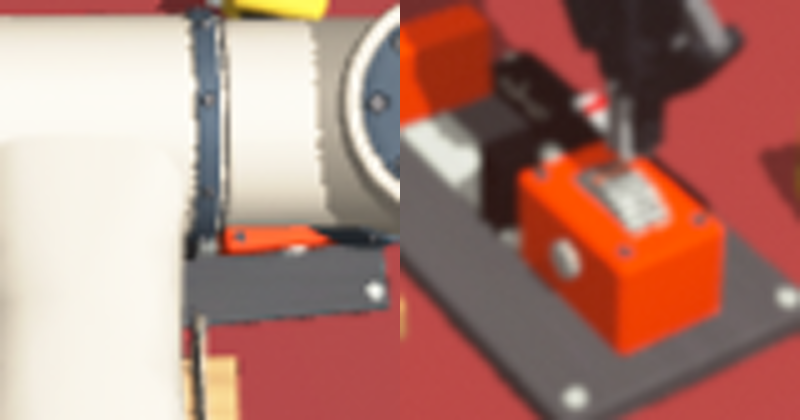

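The top view is blocked by the arm. The side view shows the fingertip just above the wheel. Now I'll come down to touch it.

```bash
python3 -m handwheel '[{"tx":0.001,"ty":0,"tz":0.016,"wx":0,"wy":0,"wz":0,"grip":0},{"tx":0,"ty":0,"tz":0.003,"wx":0,"wy":0,"wz":0,"grip":0},{"tx":0,"ty":0,"tz":0.001,"wx":0,"wy":0,"wz":0,"grip":0}]'
python3 -m handwheel '[{"tx":0,"ty":0,"tz":0.001,"wx":0,"wy":0,"wz":0,"grip":0}]'
python3 -m handwheel '[{"tx":0,"ty":0,"tz":0.001,"wx":0,"wy":0,"wz":0,"grip":0}]'
python3 -c "from h import *;st()"
```

```text
clock: 2.95
position: [0.523, -0.1407, 0.0827]
orientation: [-0.001, 0.743, -0.67, 0.001]
force: [0.1, 0.3, -0.0]
grip_width: -0.0003
clock: 3.08
position: [0.523, -0.1408, 0.0817]
orientation: [-0.001, 0.743, -0.67, 0.001]
force: [-1.2, 0.8, 7.4]
grip_width: 0.0003
clock: 3.2
position: [0.5232, -0.1412, 0.0815]
orientation: [-0.0, 0.743, -0.67, 0.001]
force: [-4.2, -0.2, 12.1]
grip_width: -0.0004
t 3.2 tcp-wheel g mm [-12.3  -0.6  -0.5] F g [ 0.2  4.2 12.1] grip -0.0004
target-0.012 in tool [-0.0003  0.0006 -0.0005] rotvec left [-0.15 -0.1  -0.  ]
```

Contact is at about the expected height (0.0817), with 12 N. First stroke: 24 mm in gauge +x, which is tool -x.

```bash
python3 -m handwheel '[{"tx":-0.006,"ty":0,"tz":0,"wx":0,"wy":0,"wz":0,"grip":0},{"tx":-0.006,"ty":0,"tz":0,"wx":0,"wy":0,"wz":0,"grip":0}]'
python3 -c "from h import *;st()"
python3 -m handwheel '[{"tx":-0.006,"ty":0,"tz":0,"wx":0,"wy":0,"wz":0,"grip":0},{"tx":-0.006,"ty":0,"tz":0,"wx":0,"wy":0,"wz":0,"grip":0}]'
python3 - <<'E'
from h import *;st()
from rig import snapshot
import cv2
b=snapshot('side');w=snapshot('wrist')
cv2.imwrite('pics/s2.png',np.hstack([cv2.resize(b['image'][180:250,270:340],(400,400),interpolation=cv2.INTER_CUBIC),cv2.resize(w['image'][:,120:520],(400,400))]))
E
```

```text
clock: 3.45
position: [0.5219, -0.1301, 0.082]
orientation: [0.0, 0.743, -0.67, 0.002]
force: [-2.6, -4.4, 10.1]
grip_width: -0.0001
t 3.45 tcp-wheel g mm [-1.2 -0.5 -0. ] F g [-4.1  3.1 10.1] grip -0.0001
target-0.012 in tool [ 0.0108  0.0005 -0.    ] rotvec left [-0.15 -0.18 -0.  ]
clock: 3.7
position: [0.5206, -0.1175, 0.0812]
orientation: [-0.0, 0.743, -0.67, 0.002]
force: [0.4, -1.5, 2.3]
grip_width: 0.0001
t 3.7 tcp-wheel g mm [11.5 -0.5 -0.8] F g [-1.5 -0.3  2.3] grip 0.0001
target-0.012 in tool [ 0.0235  0.0005 -0.0007] rotvec left [-0.14 -0.11 -0.03]
```

View pics/s2.png

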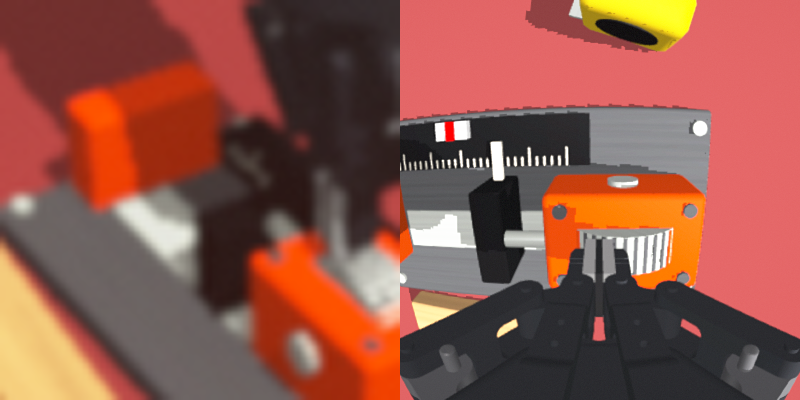

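The wrist view is very good: pointer tip at full-image px about (217,142), red mark at about (170,131), fingertip still on the wheel. I'll measure the gap from this camera in code.

```bash
cat >> h.py <<'E'
def wray(d,u,v,z):
    x,y=u-d['cx'],v-d['cy'];r=np.hypot(x,y);th=r/d['fx']
    c=np.array([np.sin(th)*x/r,np.sin(th)*y/r,np.cos(th)]);r=d['T'][:3,:3]@c;o=d['T'][:3,3]
    return o+r*(z-o[2])/r[2]
C=np.array([.5141,-.0600,0])
def gap(name=None):
    from rig import snapshot
    import cv2
    d=snapshot('wrist');im=d['image']
    if name: cv2.imwrite(name,im)
    b,g,r=[im[...,i].astype(int) for i in range(3)]
    def big(mask,zlo,ylo,yhi):
        # largest blob whose centre lies in the gauge's scale strip
        n,l,s,c=cv2.connectedComponentsWithStats(mask.astype(np.uint8));out=[]
        for i in range(1,n):
            if s[i,4]<12: continue
            q=wray(d,*c[i],zlo)-C;x,y=q@EX,q@EY
            if -.04<x<.1 and ylo<y<yhi: out.append((s[i,4],i,x,y))
        i=max(out)[1];return np.argwhere(l==i)[:,::-1]
    m=big((r>170)&(g<60)&(b<60),.034,-.075,-.05);p=big((r>180)&(g>180)&(b>180)&(abs(r-b)<30),.036,-.058,-.03)
    tip=p[p[:,1]<p[:,1].min()+12]
    G=lambda a,z:[(wray(d,u,v,z)-C)@np.c_[EX,EY] for u,v in a]
    M,T=np.array(G(m,.034)),np.array(G(tip,.037))
    print('mark px',m.mean(0).round(1),len(m),'g mm',(1e3*M.mean(0)).round(1),'| tip px',tip.mean(0).round(1),len(tip),'g mm',(1e3*T.mean(0)).round(1),'GAP',round(1e3*(M.mean(0)-T.mean(0))[0],2),'widths',(1e3*np.ptp(M[:,0])).round(1),(1e3*np.ptp(T[:,0])).round(1))
E
python3 -c "
from h import *
from rig import snapshot
d=snapshot('wrist');print(d['fx'],d['cx'],d['cy']);gap()"
```

```text
309.70691628693146 318.6507188955153 197.47095754331153
mark px [168.9 131.2] 153 g mm [ 41.9 -63.3] | tip px [216.  147.5] 132 g mm [  7.5 -51.4] GAP 34.4 widths 6.2 7.2
```

The gap is now 34.4 mm, so that stroke closed about 7 mm as predicted. About four more strokes are needed.

```bash
for i in 1; do python3 -m handwheel '[{"tx":0,"ty":0,"tz":-0.008,"wx":0,"wy":0,"wz":0,"grip":0},{"tx":0.0235,"ty":0,"tz":0,"wx":0,"wy":0,"wz":0,"grip":0},{"tx":0,"ty":0,"tz":0.007,"wx":0,"wy":0,"wz":0,"grip":0},{"tx":0,"ty":0,"tz":0.001,"wx":0,"wy":0,"wz":0,"grip":0}]'; done
python3 -c "from h import *;st()"
python3 -m handwheel '[{"tx":-0.006,"ty":0,"tz":0,"wx":0,"wy":0,"wz":0,"grip":0},{"tx":-0.006,"ty":0,"tz":0,"wx":0,"wy":0,"wz":0,"grip":0},{"tx":-0.006,"ty":0,"tz":0,"wx":0,"wy":0,"wz":0,"grip":0},{"tx":-0.006,"ty":0,"tz":0,"wx":0,"wy":0,"wz":0,"grip":0}]'
python3 -c "from h import *;st();gap()"
```

```text
clock: 4.4
position: [0.523, -0.1416, 0.0813]
orientation: [0.0, 0.743, -0.67, 0.002]
force: [-3.7, -2.5, 16.2]
grip_width: 0.0
t 4.4 tcp-wheel g mm [-12.7  -0.4  -0.7] F g [-2.2  3.9 16.2] grip 0.0
target-0.012 in tool [-0.0007  0.0004 -0.0007] rotvec left [-0.11 -0.18 -0.02]
clock: 4.9
position: [0.5202, -0.1167, 0.0809]
orientation: [-0.0, 0.743, -0.67, 0.001]
force: [-1.0, -1.2, 4.0]
grip_width: 0.0001
t 4.9 tcp-wheel g mm [12.4 -0.2 -1.1] F g [-1.1  1.1  4. ] grip 0.0001
target-0.012 in tool [ 0.0244  0.0002 -0.0011] rotvec left [-0.11 -0.1  -0.03]
mark px [169.2 130.5] 161 g mm [ 41.8 -63.5] | tip px [204.  146.9] 123 g mm [ 15.8 -51.7] GAP 25.98 widths 6.4 7.4
```

Each stroke closes 8.4 mm and the mark hasn't moved. Two more full strokes.

```bash
python3 -m handwheel '[{"tx":0,"ty":0,"tz":-0.008,"wx":0,"wy":0,"wz":0,"grip":0},{"tx":0.024,"ty":0,"tz":0,"wx":0,"wy":0,"wz":0,"grip":0},{"tx":0,"ty":0,"tz":0.007,"wx":0,"wy":0,"wz":0,"grip":0},{"tx":0,"ty":0,"tz":0.001,"wx":0,"wy":0,"wz":0,"grip":0},{"tx":-0.006,"ty":0,"tz":0,"wx":0,"wy":0,"wz":0,"grip":0},{"tx":-0.006,"ty":0,"tz":0,"wx":0,"wy":0,"wz":0,"grip":0},{"tx":-0.006,"ty":0,"tz":0,"wx":0,"wy":0,"wz":0,"grip":0},{"tx":-0.006,"ty":0,"tz":0,"wx":0,"wy":0,"wz":0,"grip":0}]'
python3 -c "from h import *;st();gap()"
python3 -m handwheel '[{"tx":0,"ty":0,"tz":-0.008,"wx":0,"wy":0,"wz":0,"grip":0},{"tx":0.024,"ty":0,"tz":0,"wx":0,"wy":0,"wz":0,"grip":0},{"tx":0,"ty":0,"tz":0.007,"wx":0,"wy":0,"wz":0,"grip":0},{"tx":0,"ty":0,"tz":0.001,"wx":0,"wy":0,"wz":0,"grip":0},{"tx":-0.006,"ty":0,"tz":0,"wx":0,"wy":0,"wz":0,"grip":0},{"tx":-0.006,"ty":0,"tz":0,"wx":0,"wy":0,"wz":0,"grip":0},{"tx":-0.006,"ty":0,"tz":0,"wx":0,"wy":0,"wz":0,"grip":0},{"tx":-0.006,"ty":0,"tz":0,"wx":0,"wy":0,"wz":0,"grip":0}]'
python3 -c "from h import *;st();gap('pics/w3.png')"
```

```text
clock: 5.95
position: [0.5201, -0.1166, 0.0809]
orientation: [-0.0, 0.743, -0.67, 0.001]
force: [-0.9, -1.5, 5.7]
grip_width: -0.0002
t 5.95 tcp-wheel g mm [12.5 -0.1 -1.1] F g [-1.4  1.1  5.7] grip -0.0002
target-0.012 in tool [ 0.0245  0.0001 -0.0011] rotvec left [-0.09 -0.09 -0.04]
mark px [169.2 130.5] 162 g mm [ 41.9 -63.4] | tip px [191.8 147.6] 130 g mm [ 24.5 -51.5] GAP 17.35 widths 6.3 7.9
clock: 7.0
position: [0.52, -0.1166, 0.0809]
orientation: [-0.0, 0.743, -0.67, 0.001]
force: [-1.9, -1.7, 4.7]
grip_width: 0.0002
t 7.0 tcp-wheel g mm [12.5 -0.  -1.1] F g [-1.5  2.   4.7] grip 0.0002
target-0.012 in tool [ 0.0245  0.     -0.0011] rotvec left [-0.09 -0.09 -0.03]
mark px [169.2 130.5] 162 g mm [ 41.9 -63.3] | tip px [180.  148.6] 130 g mm [ 33.2 -51.2] GAP 8.65 widths 6.3 8.0
```

View pics/w3.png

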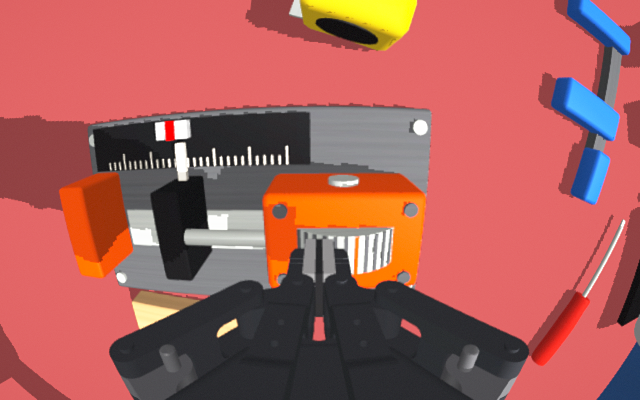

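The pointer is now about 8 mm short of the mark: red line at (169,131), pointer tip at (180,149). I'll do a partial stroke of about 6 mm of jaw travel, then lift and look straight down, so that parallax doesn't bias the reading.

```bash
python3 -m handwheel '[{"tx":0,"ty":0,"tz":-0.008,"wx":0,"wy":0,"wz":0,"grip":0},{"tx":0.024,"ty":0,"tz":0,"wx":0,"wy":0,"wz":0,"grip":0},{"tx":0,"ty":0,"tz":0.007,"wx":0,"wy":0,"wz":0,"grip":0},{"tx":0,"ty":0,"tz":0.001,"wx":0,"wy":0,"wz":0,"grip":0},{"tx":-0.006,"ty":0,"tz":0,"wx":0,"wy":0,"wz":0,"grip":0},{"tx":-0.006,"ty":0,"tz":0,"wx":0,"wy":0,"wz":0,"grip":0},{"tx":-0.004,"ty":0,"tz":0,"wx":0,"wy":0,"wz":0,"grip":0},{"tx":0,"ty":0,"tz":0,"wx":0,"wy":0,"wz":0,"grip":0}]'
python3 -c "from h import *;st();gap()"
python3 -m handwheel '[{"tx":0,"ty":0,"tz":-0.03,"wx":0,"wy":0,"wz":0,"grip":0},{"tx":0,"ty":0,"tz":-0.06,"wx":0,"wy":0,"wz":0,"grip":0},{"tx":-0.036,"ty":0,"tz":0,"wx":0,"wy":0,"wz":0,"grip":0},{"tx":-0.036,"ty":0,"tz":0,"wx":0,"wy":0,"wz":0,"grip":0},{"tx":-0.036,"ty":0,"tz":0,"wx":0,"wy":0,"wz":0,"grip":0},{"tx":0,"ty":0,"tz":0,"wx":0,"wy":0,"wz":0,"grip":0}]'
python3 - <<'E'
from h import *;st();gap('pics/w4full.png')
import cv2
a=cv2.imread('pics/w4full.png')[90:220,220:420]
cv2.imwrite('pics/w4.png',cv2.resize(a,None,fx=4,fy=4,interpolation=cv2.INTER_CUBIC))
E
```

```text
clock: 8.05
position: [0.521, -0.1248, 0.0817]
orientation: [0.0, 0.743, -0.669, 0.002]
force: [-5.2, -0.4, 16.7]
grip_width: 0.0004
t 8.05 tcp-wheel g mm [ 4.2 -0.1 -0.3] F g [ 0.1  5.2 16.7] grip 0.0004
target-0.012 in tool [ 0.0162  0.0001 -0.0002] rotvec left [-0.1  -0.15  0.01]
mark px [159.4 131.2] 148 g mm [ 41.7 -63.3] | tip px [162.4 149.5] 124 g mm [ 38.8 -51.1] GAP 2.91 widths 6.5 8.1
clock: 8.85
position: [0.5087, -0.0146, 0.1687]
orientation: [0.0, 0.743, -0.669, -0.001]
force: [0.2, -0.1, 0.2]
grip_width: 0.0001
t 8.85 tcp-wheel g mm [115.1   0.7  86.7] F g [-0.1 -0.2  0.2] grip 0.0001
target-0.012 in tool [ 0.1272 -0.0006  0.0866] rotvec left [0.06 0.04 0.1 ]
mark px [323. 118.] 75 g mm [ 42.4 -63.2] | tip px [324.5 133.6] 95 g mm [ 41.1 -49.4] GAP 1.31 widths 3.6 6.2
```

View pics/w4.png

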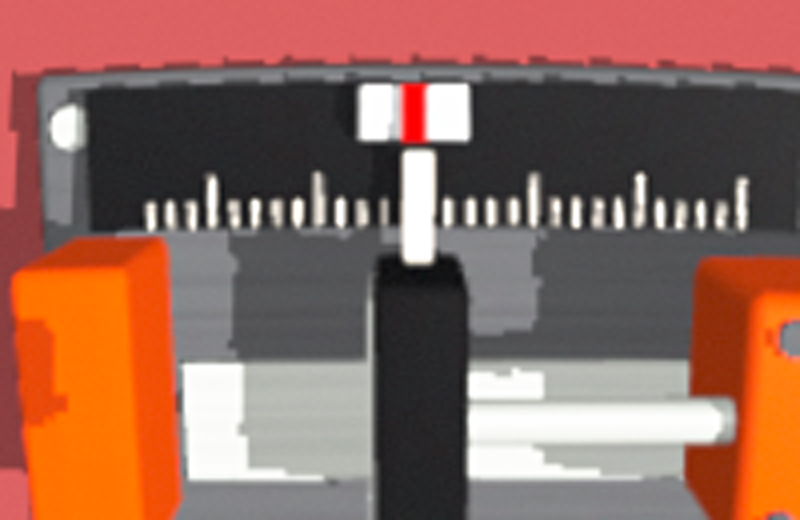

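Nearly straight down, the red line is centred at about zoom x 412–414 and the pointer tip at about 418, at 4.6 px/mm. That leaves about 1–1.3 mm, already inside tolerance. One 3 mm rim nudge should centre it.

```bash
python3 -m handwheel '[{"tx":0.038,"ty":0,"tz":0,"wx":0,"wy":0,"wz":0,"grip":0},{"tx":0.038,"ty":0,"tz":0,"wx":0,"wy":0,"wz":0,"grip":0},{"tx":0.037,"ty":0.0007,"tz":0,"wx":0,"wy":0,"wz":0,"grip":0},{"tx":0,"ty":0,"tz":0.052,"wx":0,"wy":0,"wz":0,"grip":0},{"tx":0,"ty":0,"tz":0.028,"wx":0,"wy":0,"wz":0,"grip":0},{"tx":0,"ty":0,"tz":0.007,"wx":0,"wy":0,"wz":0,"grip":0},{"tx":0,"ty":0,"tz":0.002,"wx":0,"wy":0,"wz":0,"grip":0}]'
python3 -c "from h import *;st();gap()"
python3 -m handwheel '[{"tx":-0.003,"ty":0,"tz":0,"wx":0,"wy":0,"wz":0,"grip":0},{"tx":0,"ty":0,"tz":0,"wx":0,"wy":0,"wz":0,"grip":0}]'
python3 -c "from h import *;st();gap()"
```

```text
clock: 9.78
position: [0.5184, -0.1309, 0.0818]
orientation: [0.002, 0.742, -0.67, -0.001]
force: [-11.9, 0.9, 21.5]
grip_width: 0.0
t 9.78 tcp-wheel g mm [-1.6  3.  -0.2] F g [ 2.1 11.8 21.5] grip 0.0
target-0.012 in tool [ 0.0104 -0.003  -0.0002] rotvec left [ 0.23 -0.11 -0.06]
mark px [151.7 126.9] 146 g mm [ 41.7 -63.4] | tip px [155.1 145.5] 122 g mm [ 38.4 -50.9] GAP 3.3 widths 6.5 8.1
clock: 10.07
position: [0.5192, -0.1278, 0.0819]
orientation: [0.001, 0.742, -0.67, 0.0]
force: [-5.1, -2.0, 9.3]
grip_width: 0.0004
t 10.07 tcp-wheel g mm [ 1.4  2.  -0.1] F g [-1.5  5.3  9.3] grip 0.0004
target-0.012 in tool [ 0.0134 -0.002  -0.    ] rotvec left [ 0.07 -0.11 -0.06]
mark px [155.7 128.2] 149 g mm [ 41.8 -63.5] | tip px [158.1 146.7] 124 g mm [ 39.3 -51.1] GAP 2.45 widths 6.7 8.4
```

```bash
python3 -m handwheel '[{"tx":-0.002,"ty":0,"tz":0,"wx":0,"wy":0,"wz":0,"grip":0},{"tx":0,"ty":0,"tz":0,"wx":0,"wy":0,"wz":0,"grip":0}]'
python3 -c "from h import *;st();gap()"
python3 -m handwheel '[{"tx":0,"ty":0,"tz":-0.03,"wx":0,"wy":0,"wz":0,"grip":0},{"tx":0,"ty":0,"tz":-0.06,"wx":0,"wy":0,"wz":0,"grip":0},{"tx":-0.036,"ty":0,"tz":0,"wx":0,"wy":0,"wz":0,"grip":0},{"tx":-0.036,"ty":0,"tz":0,"wx":0,"wy":0,"wz":0,"grip":0},{"tx":-0.036,"ty":0,"tz":0,"wx":0,"wy":0,"wz":0,"grip":0},{"tx":0,"ty":0,"tz":0,"wx":0,"wy":0,"wz":0,"grip":0},{"tx":0,"ty":0,"tz":0,"wx":0,"wy":0,"wz":0,"grip":0}]'
python3 - <<'E'
from h import *;st();gap('pics/w5full.png')
import cv2
a=cv2.imread('pics/w5full.png')[90:220,220:420]
cv2.imwrite('pics/w5.png',cv2.resize(a,None,fx=4,fy=4,interpolation=cv2.INTER_CUBIC))
E
```

```text
clock: 10.38
position: [0.519, -0.1259, 0.082]
orientation: [0.001, 0.742, -0.67, 0.0]
force: [-5.0, -1.2, 8.1]
grip_width: 0.0
t 10.38 tcp-wheel g mm [ 3.4  2.  -0. ] F g [-0.7  5.1  8.1] grip 0.0
target-0.012 in tool [ 0.0153 -0.002  -0.    ] rotvec left [ 0.07 -0.12 -0.07]
mark px [158.  128.2] 144 g mm [ 41.8 -63.3] | tip px [159.5 146.5] 124 g mm [ 40.  -51.2] GAP 1.75 widths 6.4 8.5
clock: 11.3
position: [0.5088, -0.0173, 0.1706]
orientation: [-0.0, 0.742, -0.67, 0.0]
force: [-0.4, -0.6, 0.9]
grip_width: 0.0
t 11.3 tcp-wheel g mm [112.4   0.9  88.6] F g [-0.6  0.5  0.9] grip 0.0
target-0.012 in tool [ 0.1243 -0.001   0.0886] rotvec left [-0.01 -0.01 -0.05]
mark px [319.  117.5] 70 g mm [ 42.9 -63.5] | tip px [319.4 133.6] 93 g mm [ 42.5 -49.1] GAP 0.34 widths 3.6 6.2
```

View pics/w5.png

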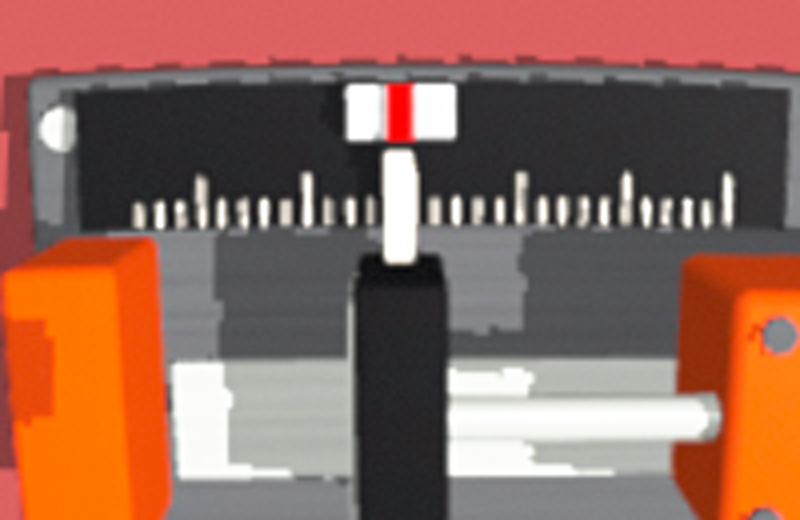

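Pointer at zoom x of about 400 and red line at about 399, so they are in line. The hand is about 90 mm above the gauge and touching nothing.

```bash
python3 -c "
from rig import hand_in
print(hand_in())"
```

```text
the job is handed in; nothing more can be done
None
```

The gauge is set: the white pointer is in line with the red mark, and the job was handed in at about 11.4 s of the 48 s allowed. I rolled the thumbwheel with the closed fingertips in four full strokes, one part stroke and a small nudge, then lifted the hand clear.

- **Pointer on mark:** looking almost straight down with the wrist camera, the pointer was 0.3 mm short of the mark (limit 2.5 mm). The last slanted view, with the finger still on the wheel, read 1.75 mm. I trusted the overhead view, because the slanted one sees the side of the pointer and reads long. In the overhead view the red line measured 3.6 mm wide instead of 6 mm, so allow a few tenths of a millimetre on that reading.
- **Gauge and mark:** the mark's measured position stayed within about 1.5 mm throughout, so neither it nor the gauge appears to have shifted.
- **Forces:** pressing on the wheel, the highest force I read was about 25 N. At the end the hand was about 90 mm above wheel height with under 1.5 N measured, which is about what it reads in free air.
- **Not checked:** I took no final whole-bench picture of the other items. The hand crossed the bench at 0.23 m, above the 150 mm bottle, and no force reading in free travel suggested a touch.
- **Refused commands:** a few early move commands were refused because each row needs all its keys. They did not move the arm.

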